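Put the cold-brew station back in service: shut the tap, refit the thin drip grid

ROBOT

A 7-joint arm with a two-finger parallel gripper is mounted at the origin on the work surface. World frame = base frame: x ahead of the robot, y to its left, z up, the work surface at z = 0. Lengths are in m, angles in rad, forces in N, time in s.
With the tool pointing down it reaches from about 0.425 to 0.925 m from the base axis. Payload 6.8 kg.
Tool frame: the origin (TCP) lies midway between the tips of the shut fingers; the grasp point (between the pads) lies 19 mm behind it; z points along the fingers, y is the line along which they close (so a half turn about z gives the same grasp; the last joint's range is limited). The gripper opens to 85 mm and grips with 20 to 120 N. Pads are 22 mm wide; open, the fingers measure 114 mm over their backs; the gripper's body (76 mm by 85 mm) begins 54 mm behind the grasp point. The pads swing forward as they close: fully open they stand 13 mm farther back than shut.
Start: joints at [-1.346, 0.477, 0.022, 1.555, -0.011, 1.109, -0.083], TCP at [0.221, 0.638, 0.231] pointing down, gripper open.
Joint ranges: [-2.96, 2.96], [-0.34, 2.1], [-1.41, 1.46], [0.24, 2.44], [-1.37, 4.51], [0.17, 1.92], [-2.96, 2.96]. Speed limits (rad/s): [2.39, 2.39, 3.14, 3.14, 3.14, 3.14, 3.14].

INTERFACE

Orientations are given as a rotation vector (axis times angle).
In Python, from bench import r gives the robot as it stands. The module is installed in compiled form; this text tells all that it offers.
- The arm moves only by the tool apply_moves, never from a script. Its argument "rows" is a list of rows, each a list of 6 numbers: the shift along the tool's x, y, z scaled (see below), then the turn, a rotation vector about the tool's x, y, z scaled (see below). A call has 1 to 5 rows; each row is the pose to reach, as a shift and turn from the pose commanded when the call began, along the tool's axes at that moment; what a row does not reach only later rows make up. The controller multiplies each number of a shift by 0.25 m and each number of a turn by 90 degrees. A row lasts 1/8 s, in which the tool goes at most 62.5 mm and 10.7 degrees, less where a joint would pass 70% of its speed; a pose out of reach is approached as far as the arm can. A call with a number of a shift or a turn outside -1 to 1 is refused whole. A call with a gripper value outside its range is refused whole. "claw" is the opening, from 0 (shut) to 1 (fully open), set as the call begins (left out, the last holds). The fingers move at their own pace and stop on an object; "newtons" is the grip in N (left out, the last holds). Time passes only in rows, so rows that repeat a pose let the fingers close. It gives the time, the measured TCP pose, the force, the opening and the grip force at its end, in the units of the state.
- r.get_obs(): the state, without advancing time (a new reading comes with each control period).
- r.grab_frame(name): name is "scene" or "top" or "wrist"; returns a dict with "pixels" (400x640x3 uint8, red, green, blue), "intrinsics" (3x3 intrinsics, pixels), "eye" and "attitude" of the camera in the world. Camera axes: x right, y up, looking along -z (the intrinsics and any distortion apply to the point x, -y, -z); pixel columns grow to the right and rows downward; lengths in m; the calibration is good to about 2 mm. A picture is of the moment at which its call begins. There is no depth.
- r.hand_in(): hands the job in; it is judged then, once.
Trained networks look in a picture, given as the dict that the camera call returned (one of the last four; its "shot" number tells which), for a name from the list of things; names that differ only in an ending like _2 or _b are one class to them, and where a whole thing is asked for, a point or a joint stands for the part that bears it (a point fixed in the world has none). Each returns a list of dicts, best first, with "conf" (0 to 1); they miss things now and then, are a little off and sometimes report something else, mostly with a low value. They report only what shows in the picture. A call takes as long as a camera call.
- r.search_frame(picture, thing): "rect" ([left, top, width, height] in pixels, round what is visible of it).
- r.outline_of(picture, thing): "pixels" (400x640 bool, what is visible of it) and "rect" ([left, top, width, height] in pixels, round what is visible of it).
- r.landmark_of(picture, thing): "point" ([column, row] in pixels: a listed point, or the origin of a listed thing).
The state is a dict: "clock": time; "joints": joint angles; "qvel": joint speeds; "tau": joint torques, N m; "tcp_pos": TCP position; "orientation": TCP orientation; "contact_force": force on the tool from outside, world axes, zero at the start; "moment": the same for the moment, N m; "grip_width": finger opening in m; "gripper_force": force on a finger pad.
Only numpy, scipy, OpenCV 4.12 (cv2) and the standard library are available. Lean on these libraries where they do the work, as an engineer would, in place of code of your own. Each camera call takes 0.05 s, during which the arm holds its last target. There are 200 camera calls.

TASK

The cold-brew tank has been rinsed out: shut its tap fully, against the stop, so that it can be refilled, and put the washed drip grid back in the drip tray under the spout, lying flat inside the rim. The grid is too thin to be gripped where it lies flat on the counter: slide it until one end sticks out over the far edge of the counter, take hold of that end, lift it and lay it in the tray without dropping it. Leave the milk carton, the milk pitcher and the tumbler where they stand.

Things in the scene. Friction and masses are not known exactly. Their poses are not given: they have to be found in the camera images.
- grid_center (a point): Centre (half-way up) of the drip grid: a loose flat steel plate with cross slots, 180 x 62 x 3 mm, about 0.16 kg. x runs along the 180 mm, y along the 62 mm, z is its normal. Both ends and both faces are alike. Lying on the counter its centre is 1.5 mm above it. It slides easily on the lacquered counter (friction about 0.25); fingertips pressed on it grip better than that
- grid_end_a (a point): middle of the grid's short edge at its +x end, 90 mm from grid_center, axes as grid_center
- grid_end_b (a point): middle of the grid's short edge at its -x end, 90 mm from grid_center, axes as grid_center
- counter_edge (a point): Point on the straight far edge of the wooden counter (x = 0.62 m), at the height of its top (z = 0). The edge runs parallel to y for 0.85 m either way; beyond it there is nothing down to the floor 0.75 m below
- tray_seat (a point): Where the grid's centre is when seated in the fixed dark-steel drip tray (200 x 84 mm, in front of the tank). x along the tray's length, -x its open front end, away from the tank; z up. The grid lies on a ledge 32 mm above the counter, inside a rim leaving 3 mm play at each side and 3.5 mm at each end at the ledge; the rim rises 10 mm above the ledge, flaring outward by 5 mm
- tray_front (a point): Middle of the tray's front end, at ledge height (32 mm); axes as tray_seat, 100 mm from it. From 16 to 91 mm behind this end both long sides of the tray are cut in to 52 mm wide, with no rim, so that fingers holding the grid by its long edges there have free room down to the counter
- spout_mouth (a point): Lower end of the tap's spout, 21 mm thick, 130 mm above the counter, over the tray 30 mm behind (+x of) tray_seat; axes as tray_seat. The grid has to pass in beneath it
- tap_stem (a point): Point on the upright turning axis of the tap lever, at mid-height of its red sleeve, 212 mm above the counter, 60 mm behind (+x of) tray_seat; axes as tray_seat. The brass valve body below reaches up to 199 mm. The upright steel tank, 190 mm across and 400 mm high with its lid, begins 60 mm behind this axis
- tap_grip (a point): Middle of the red sleeve on the tap lever, 60 mm from the turning axis. The sleeve is 56 mm long, 18 mm wide and 14 mm high, and is has at least 13 mm of free room below it and 40 mm on either side; the lever ends 88 mm from the axis. This point turns with the lever; its y axis points along the lever to its free end
- tap_lever (a joint): Angle of the tap lever, rad: 0 = shut, lever across the pipe, pointing along +y of tray_seat, against its hard stop; 1.571 = fully open, lever along the pipe, pointing out over the tray (-x of tray_seat). Seen from above it shuts clockwise. It stays where it is left; it takes about 5 to 6 N at the sleeve to turn
- milk_carton: milk carton, 70 x 70 x 210 mm, standing on the counter, origin under its centre; to be left alone
- milk_pitcher: steel milk pitcher, 90 mm across, 105 mm high, handle at its +y side reaching 74 mm from its axis, origin under its centre; to be left alone
- tumbler: glass tumbler, 74 mm across, 95 mm high, origin under its centre; to be left alone

How it is judged:
On the way, in this order (a step that is already met when the one before it is completed fails the run):
1. the grid lies on the counter with the middle of one end at least 20 mm out over the far edge (world x of any of grid_end_a, grid_end_b above 0.64 m and height (world z) of grid_center between -0.004 and 0.006 m and angle between the z axis of grid_center and the z axis of tray_seat, either way round below 0.08 rad), for 0.2 s.
2. the grid is held in the fingers, lifted off the counter (height (world z) of grid_center above 0.03 m and contact force between grid and the fingers above 0.5 N), for 0.2 s.
At the end, for the whole second after the job is handed in: The tap lever is within 0.08 rad of its shut stop, and the grid lies at rest in the tray: its centre within 7 mm sideways and 3 mm in height of tray_seat, flat within 0.05 rad and its length along the tray within 0.12 rad (value of joint tap_lever below 0.08 rad and horizontal distance between grid_center and tray_seat below 0.007 m and z of grid_center in the frame of tray_seat between -0.003 and 0.003 m and angle between the z axis of grid_center and the z axis of tray_seat, either way round below 0.05 rad and angle between the x axis of grid_center and the x axis of tray_seat, either way round below 0.12 rad and linear speed of grid below 0.02 m/s); the robot touches nothing.
It fails at once if the grid falls off the counter (height (world z) of grid_center below -0.05 m).
It fails at once if the grid is dropped: it moves faster than 0.6 m/s while no finger touches it (linear speed of grid above 0.6 m/s and contact force between grid and the fingers below 0.01 N).
It fails at once if the milk carton is moved by more than 30 mm (distance of milk_carton from where it was at the start of the episode above 0.03 m).
It fails at once if the milk pitcher is moved by more than 30 mm (distance of milk_pitcher from where it was at the start of the episode above 0.03 m).
It fails at once if the tumbler is moved by more than 30 mm (distance of tumbler from where it was at the start of the episode above 0.03 m).
It also fails if it takes over 67 s, if anything falls off the work surface, if the arm or the gripper's body presses on something with over 40 N, if the wrist force passes 120 N, or if a joint passes its speed limit or range.

## Working session

There is one attempt and no reset: what is moved stays moved. The work goes in short steps, Python scripts to look and compute and a tool call to move; the robot and the scene stay as the last step left them, time stands still between calls to the robot, and variables do not carry over. Pictures are saved under pics/ and viewed, at most 13 in all, crops included, and the job is handed in when it is done.

Besides the shell and the picture viewer there is one more tool, called after "Call:" as a command line: name --pt "numbers of a row" for each row, then --argument value for the rest. apply_moves: Moves the arm, as the interface text tells. Its arguments: {"type":"object","properties":{"rows":{"type":"array","items":{"type":"array","items":{"type":"number"}}},"claw":{"type":"number"},"newtons":{"type":"number"}},"required":["rows"]}

```bash
mkdir -p pics; cat > h.py <<'E'
import numpy as np, cv2
from scipy.spatial.transform import Rotation as R
from bench import r
def ray(p,px):
    K=np.array(p["intrinsics"]);A=np.array(p["attitude"])
    A=R.from_rotvec(A).as_matrix() if A.size==3 else (A if A.shape==(3,3) else R.from_quat(A).as_matrix())
    v=np.linalg.inv(K)@np.array([px[0],px[1],1.]); d=A@np.array([v[0],-v[1],-v[2]])
    return np.array(p["eye"]),d/np.linalg.norm(d)
def atz(p,px,z):
    e,d=ray(p,px); return e+d*(z-e[2])/d[2]
def proj(p,X):
    K=np.array(p["intrinsics"]);A=R.from_rotvec(p["attitude"]).as_matrix()
    c=A.T@(np.array(X)-p["eye"]); v=K@np.array([c[0],-c[1],-c[2]]); return v[:2]/v[2]
def tri(rs):
    M=sum(np.eye(3)-np.outer(d,d) for e,d in rs); b=sum((np.eye(3)-np.outer(d,d))@e for e,d in rs)
    return np.linalg.solve(M,b)
def save(p,n): cv2.imwrite("pics/"+n,cv2.cvtColor(p["pixels"],cv2.COLOR_RGB2BGR))
E
python3 - <<'E'
from h import *
print(r.get_obs())
Z=dict(grid_center=.0015,grid_end_a=.0015,grid_end_b=.0015,tray_seat=.0335,tray_front=.032,spout_mouth=.13,tap_stem=.212,tap_grip=.212,milk_carton=0,milk_pitcher=0,tumbler=0)
for c in("scene","top"):
    p=r.grab_frame(c); save(p,c+"0.png"); print(c,{k:np.round(p[k],3).tolist() for k in p if k not in("pixels",)})
    for t,z in Z.items():
        for l in r.landmark_of(p,t)[:2]: print(t,round(l["conf"],2),np.round(l["point"]),np.round(atz(p,l["point"],z),3))
E
```

```text
{'clock': 0.0, 'joints': array([-1.34612353,  0.47780238,  0.02234697,  1.55642162, -0.01150218,
        1.10932675, -0.08310788]), 'qvel': array([-0.00040224,  0.00126061, -0.00040608,  0.00154036,  0.00090227,
        0.000338  ,  0.00081448]), 'tau': array([-1.00338426e-06, -5.96441317e+01,  1.60757158e+00, -2.81188685e+01,
        1.23377703e-02,  9.19958402e-03, -9.65452891e-07]), 'tcp_pos': array([0.22032463, 0.63741021, 0.23033694]), 'orientation': array([-5.20271693e-01, -3.09804236e+00,  2.86218211e-03]), 'contact_force': array([0.03549828, 0.24116332, 0.97812245]), 'moment': array([0.00981185, 0.02762587, 0.01699616]), 'gripper_force': 0.0, 'grip_width': 0.08547185648732906}
scene {'intrinsics': [[486.286, 0.0, 310.777], [0.0, 486.286, 201.603], [0.0, 0.0, 1.0]], 'eye': [1.284, 0.814, 0.829], 'attitude': [0.493, 1.141, 2.056], 'shot': 1}
grid_center 0.86 [331. 250.] [0.465 0.142 0.001]
grid_end_a 0.95 [358. 242.] [0.388 0.175 0.001]
grid_end_b 0.95 [358. 242.] [0.388 0.175 0.001]
tray_seat 0.72 [246. 188.] [ 0.427 -0.246  0.033]
tray_seat 0.49 [330. 252.] [0.507 0.173 0.033
[... 843 characters left out ...]
 0.002]
grid_end_b 0.7 [307. 180.] [0.553 0.122 0.002]
grid_end_b 0.68 [295. 232.] [0.387 0.163 0.002]
tray_seat 0.85 [423. 210.] [ 0.437 -0.234  0.034]
tray_seat 0.42 [418. 177.] [ 0.544 -0.225  0.034]
tray_front 0.76 [414. 179.] [ 0.539 -0.215  0.032]
tray_front 0.52 [424. 210.] [ 0.438 -0.237  0.032]
spout_mouth 0.73 [201. 188.] [0.509 0.422 0.13 ]
spout_mouth 0.69 [450. 195.] [ 0.462 -0.287  0.13 ]
tap_stem 0.63 [447. 219.] [ 0.383 -0.244  0.212]
tap_grip 0.52 [451. 196.] [ 0.443 -0.259  0.212]
milk_carton 0.62 [203. 188.] [0.539 0.458 0.   ]
milk_pitcher 0.95 [246. 238.] [0.374 0.316 0.   ]
milk_pitcher 0.54 [446. 220.] [ 0.41  -0.312  0.   ]
tumbler 0.86 [253. 196.] [0.508 0.296 0.   ]
```

View pics/scene0.png

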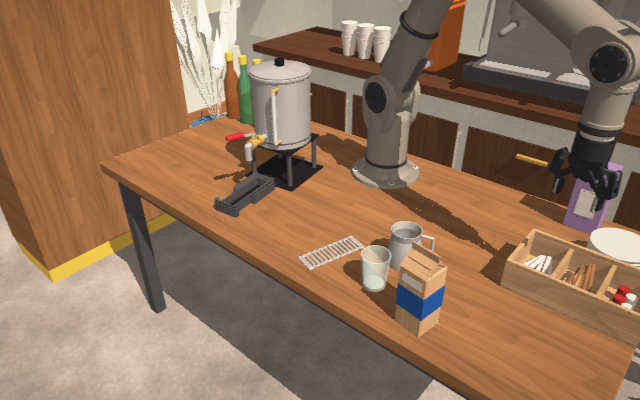

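View pics/top0.png

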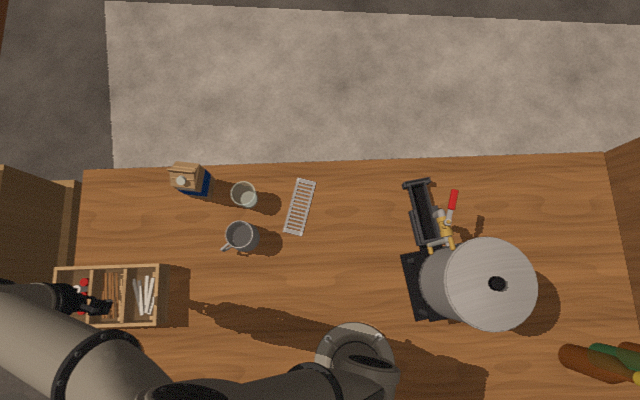

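```bash
python3 - <<'E'
from h import *
for c in("top","scene"):
    p=r.grab_frame(c)
    for o in r.outline_of(p,"grid_center")[:1]:
        m=np.argwhere(o["pixels"])[:,::-1]; W=np.array([atz(p,q,.003)[:2] for q in m])
        rc=cv2.minAreaRect(W.astype(np.float32)*1000); print(c,"grid",o["conf"],rc,"mean",W.mean(0))
    px=p["pixels"].astype(int); m=(px[...,0]>150)&(px[...,1]<60)&(px[...,2]<60)
    n,l,st,ce=cv2.connectedComponentsWithStats(m.astype(np.uint8))
    for i in range(1,n):
        if st[i,4]>15:
            q=np.argwhere(l==i)[:,::-1]; W=np.array([atz(p,u,.214)[:2] for u in q])
            print(c,"red",st[i],ce[i],W.mean(0),cv2.minAreaRect(W.astype(np.float32)*1000))
    print(atz(p,(497,284),.4)) if c=="top" else 0
    if c=="top":a=cv2.resize(p["pixels"][150:255,385:485],None,fx=5.7,fy=5.7,interpolation=cv2.INTER_CUBIC);
    else: b=cv2.resize(p["pixels"][120:220,205:315],None,fx=5.4,fy=5.4,interpolation=cv2.INTER_CUBIC)
save({"pixels":a},"tc.png");save({"pixels":b},"sc.png")
print(R.from_rotvec(r.get_obs()["orientation"]).as_matrix().round(3))
E
```

```text
top grid 0.56 ((469.05181884765625, 148.98794555664062), (63.57331085205078, 179.9204559326172), 74.16531372070312) mean [0.46619975 0.15022939]
top red [448 189  10  21 136] [452.625      198.72058824] [ 0.43651993 -0.26251325] ((436.5353698730469, -262.33880615234375), (17.595226287841797, 53.07665252685547), 72.86156463623047)
top red [ 80 278   8   8  48] [ 83.29166667 281.64583333] [0.25752167 0.68474202] ((257.8675537109375, 685.45947265625), (16.974878311157227, 18.103656768798828), 47.2339973449707)
[ 0.22370198 -0.26592342  0.4       ]
scene grid 0.98 ((471.47021484375, 147.50006103515625), (62.07371139526367, 182.03370666503906), 72.33636474609375) mean [0.46945733 0.14873473]
scene red [226 135  18   6  43] [234.09302326 137.51162791] [ 0.44533013 -0.25420102] ((443.86431884765625, -253.06268310546875), (24.168914794921875, 51.0379638671875), 59.57598114013672)
scene red [619 285  11   9  60] [624.2        288.83333333] [0.41655138 0.79186461] ((416.42578125, 792.1275024414062), (20.557777404785156, 16.001741409301758), 50.08823776245117)
scene red [614 294  11  10  66] [619.66666667 297.8030303 ] [0.44724398 0.79186057] ((448.2227783203125, 792.986572265625), (22.470571517944336, 17.213640213012695), 43.60163497924805)
[[-0.945  0.327 -0.   ]
 [ 0.327  0.945  0.   ]
 [ 0.    -0.    -1.   ]]
```

View pics/tc.png

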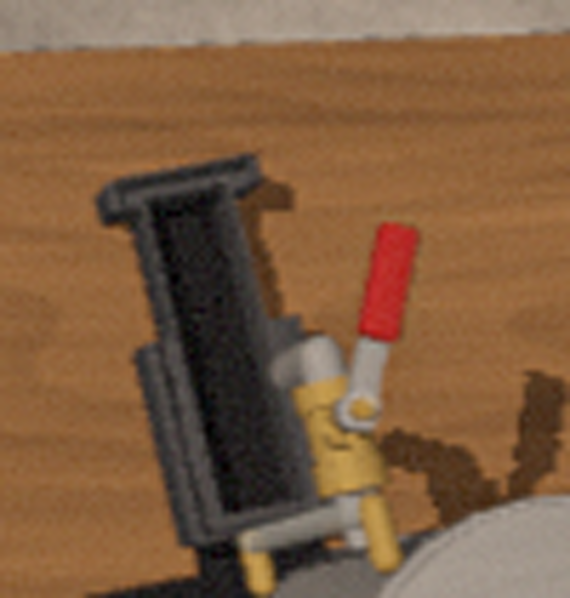

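View pics/sc.png

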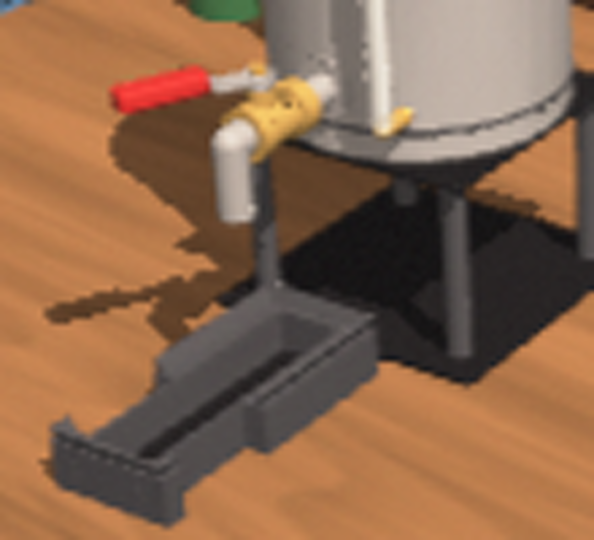

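```bash
python3 - <<'E'
from h import *
p=r.grab_frame("top"); q=r.grab_frame("scene")
c=lambda u,v:(385+u/5.7-.5,150+v/5.7-.5)
s=lambda u,v:(205+u/5.4-.5,120+v/5.4-.5)
for n,u,z in(("FL",(100,190),.042),("FR",(258,158),.042),("BL",(185,545),.042),("stepL",(137,352),.042),("stem",(360,410),.219),("tip",(399,226),.219),("sleevein",(378,337),.219)): print(n,atz(p,c(*u),z).round(4))
for n,u,z in(("F-y",(58,425),.042),("F+y",(180,468),.042),("BR",(378,318),.042),("stepR",(250,402),.042),("tip",(112,95),.212),("in",(210,80),.212),("spoutmouth",(234,217),.13)): print(n,atz(q,s(*u),z).round(4))
E
```

```text
FL [ 0.5244 -0.1733  0.042 ]
FR [ 0.5392 -0.2608  0.042 ]
BL [ 0.3313 -0.2025  0.042 ]
stepL [ 0.4347 -0.186   0.042 ]
stem [ 0.3768 -0.2416  0.219 ]
tip [ 0.4608 -0.2683  0.219 ]
sleevein [ 0.4097 -0.2532  0.219 ]
F-y [ 0.5395 -0.259   0.042 ]
F+y [ 0.5241 -0.1714  0.042 ]
BR [ 0.3344 -0.2075  0.042 ]
stepR [ 0.4513 -0.194   0.042 ]
tip [ 0.458  -0.2806  0.212 ]
in [ 0.4092 -0.2535  0.212 ]
spoutmouth [ 0.4112 -0.2413  0.13  ]
```

```bash
cat >> h.py <<'E'
def plan(wps, M=None, pos=None):
    """wps: list of (xyz, yaw of tool y deg); each relative to the previous; prints rows"""
    o=r.get_obs(); pos=o["tcp_pos"] if pos is None else np.array(pos); M=R.from_rotvec(o["orientation"]).as_matrix() if M is None else M
    for X,yaw in wps:
        d=M.T@(np.array(X)-pos)/.25
        a=np.radians(yaw); y=np.array([np.cos(a),np.sin(a),0]); z=np.array([0,0,-1.]); N=np.column_stack([np.cross(y,z),y,z])
        t=R.from_matrix(M.T@N).as_rotvec()/(np.pi/2)
        print(np.r_[d,t].round(3).tolist(), "dist",round(float(np.linalg.norm(d))*.25,3)); pos=np.array(X);M=N
E
python3 - <<'E'
from h import *
plan([((.38,.46,.32),71),((.47,.22,.33),71),((.50,.0,.33),71),((.47,-.19,.33),71)])
E
```

```text
[-0.836, -0.464, -0.355, 0.0, -0.0, -0.001] dist 0.255
[-0.653, -0.79, -0.04, 0.0, 0.0, 0.0] dist 0.257
[-0.4, -0.793, 0.0, 0.0, 0.0, 0.0] dist 0.222
[-0.134, -0.758, 0.0, 0.0, 0.0, 0.0] dist 0.192
```

Call:
apply_moves --pt "-0.836 -0.464 -0.355 0 0 0" --pt "-0.836 -0.464 -0.355 0 0 0" --pt "-0.836 -0.464 -0.355 0 0 0" --pt "-0.836 -0.464 -0.355 0 0 0" --pt "-0.836 -0.464 -0.355 0 0 0" --claw 0

```text
clock: 2.12
tcp_pos: [0.3853, 0.4561, 0.3226]
orientation: [0.534, 3.092, 0.004]
contact_force: [0.7, 0.5, 0.2]
grip_width: -0.0002
gripper_force: 0.0
```

Call:
apply_moves --pt "-0.65 -0.79 -0.04 0 0 0" --pt "-0.65 -0.79 -0.04 0 0 0" --pt "-0.65 -0.79 -0.04 0 0 0" --pt "-0.65 -0.79 -0.04 0 0 0" --pt "-0.65 -0.79 -0.04 0 0 0"

```text
clock: 2.75
tcp_pos: [0.4707, 0.2159, 0.3304]
orientation: [0.532, 3.095, -0.001]
contact_force: [-0.3, 0.9, -0.5]
grip_width: 0.0002
gripper_force: 0.0
```

Call:
apply_moves --pt "-0.4 -0.79 0 0 0 0" --pt "-0.4 -0.79 0 0 0 0" --pt "-0.4 -0.79 0 0 0 0" --pt "-0.4 -0.79 0 0 0 0"

```text
clock: 3.25
tcp_pos: [0.4993, -0.0009, 0.3301]
orientation: [0.523, 3.097, 0.0]
contact_force: [1.2, 0.2, 1.4]
grip_width: -0.0002
gripper_force: 0.0
```

Call:
apply_moves --pt "-0.13 -0.76 0 0 0 0" --pt "-0.13 -0.76 0 0 0 0" --pt "-0.13 -0.76 0 0 0 0" --pt "-0.13 -0.76 0 0 0 0" --pt "-0.13 -0.76 0 0 0 0"

```text
clock: 3.88
tcp_pos: [0.4684, -0.1878, 0.3298]
orientation: [-0.519, -3.098, -0.001]
contact_force: [0.7, 0.1, -0.3]
grip_width: -0.0001
gripper_force: 0.0
```

```bash
python3 - <<'E'
from h import *
p=r.grab_frame("wrist"); save(p,"w1.png"); print(p["eye"],p["attitude"],np.array(p["intrinsics"])[0,0],r.get_obs()["joints"].round(2))
for n,X in dict(seat=(.434,-.232,.0335),stem=(.375,-.242,.212),grip=(.4365,-.262,.212),front=(.532,-.2165,.032)).items(): print(n,proj(p,X))
for t,z in dict(tray_seat=.0335,tray_front=.032,tap_stem=.212,tap_grip=.212).items():
    for l in r.landmark_of(p,t)[:1]: print(t,l["conf"],l["point"],atz(p,l["point"],z))
E
```

```text
[ 0.39097989 -0.16073541  0.47295318] [-0.28430911 -0.20114138  1.22707591] 320.40659757133164 [-0.28  0.1   0.59  1.86 -0.06  1.2   1.57]
seat [279.05389864 141.91466723]
stem [213.43533815 107.78886786]
grip [222.76761309 187.13593768]
front [313.54115979 202.33127644]
tray_seat 0.76 [276.5, 149.5] [ 0.44251329 -0.23907444  0.0335    ]
tray_front 0.94 [314.3, 206.8] [ 0.53888255 -0.21773252  0.032     ]
tap_grip 0.86 [219.7, 189.4] [ 0.43748073 -0.26529891  0.212     ]
```

View pics/w1.png

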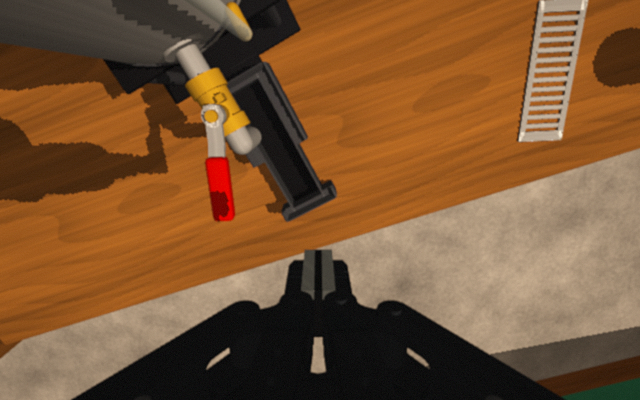

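```bash
cat >> h.py <<'E'
def rel(wps,pos,yaw0):
    "rows of one call, all relative to commanded pose pos,yaw0"
    def fr(yaw):
        a=np.radians(yaw); y=np.array([np.cos(a),np.sin(a),0]); z=np.array([0,0,-1.]); return np.column_stack([np.cross(y,z),y,z])
    M=fr(yaw0); return [np.r_[M.T@(np.array(X)-pos)/.25, R.from_matrix(M.T@fr(w)).as_rotvec()/(np.pi/2)].round(3).tolist() for X,w in wps]
E
python3 - <<'E'
from h import *
s=np.array([.376,-.242,.204])
def w(f,d,y=None,z=.204):
    a=np.radians(f); u=np.array([np.cos(a),np.sin(a),0]); n=np.array([-u[1],u[0],0])
    X=s+.062*u+d*n; X[2]=z; return X,f+90
a=w(-18,.042)
print(a); plan([((a[0][0]+.005,a[0][1]+.005,.25),72),a])
P,Y=a
for fs in([(-20,.030),(-24,.024),(-30,.023),(-36,.023),(-42,.023)],[(-48,.023),(-54,.023),(-60,.023),(-66,.023),(-72,.023)]):
    W=[w(*f) for f in fs]; print(rel(W,P,Y),W[-1]); P,Y=W[-1]
E
```

```text
(array([ 0.44794422, -0.22121468,  0.204     ]), 72)
[0.021, -0.129, 0.32, 0.0, -0.0, -0.01] dist 0.086
[0.013, -0.025, 0.184, 0.0, 0.0, 0.0] dist 0.047
[[-0.004, -0.057, 0.0, 0.0, 0.0, 0.022], [-0.009, -0.098, 0.0, 0.0, 0.0, 0.067], [-0.014, -0.13, 0.0, 0.0, 0.0, 0.133], [-0.016, -0.157, 0.0, 0.0, 0.0, 0.2], [-0.016, -0.185, 0.0, 0.0, 0.0, 0.267]] (array([ 0.43746498, -0.26639377,  0.204     ]), 48)
[[-0.008, -0.026, 0.0, 0.0, 0.0, 0.067], [-0.014, -0.054, 0.0, 0.0, 0.0, 0.133], [-0.016, -0.081, 0.0, 0.0, 0.0, 0.2], [-0.016, -0.109, 0.0, 0.0, 0.0, 0.267], [-0.013, -0.136, 0.0, 0.0, 0.0, 0.333]] (array([ 0.41703335, -0.29385811,  0.204     ]), 18)
```

Call:
apply_moves --pt "0.02 -0.13 0.32 0 0 -0.01" --pt "0.02 -0.13 0.32 0 0 -0.01" --pt "0.02 -0.13 0.32 0 0 -0.01"

```text
clock: 4.5
tcp_pos: [0.4514, -0.2177, 0.2487]
orientation: [-0.496, -3.099, -0.0]
contact_force: [0.7, 0.9, 0.9]
grip_width: 0.0
gripper_force: 0.0
```

Call:
apply_moves --pt "0.013 -0.025 0.1 0 0 0" --pt "0.013 -0.025 0.184 0 0 0" --pt "0.013 -0.025 0.184 0 0 0"

```text
clock: 4.88
tcp_pos: [0.4479, -0.2222, 0.2042]
orientation: [-0.494, -3.102, -0.001]
contact_force: [-1.0, 0.6, 0.1]
grip_width: -0.0001
gripper_force: 0.0
```

Call:
apply_moves --pt "-0.004 -0.057 0 0 0 0.022" --pt "-0.009 -0.098 0 0 0 0.067" --pt "-0.014 -0.13 0 0 0 0.133" --pt "-0.016 -0.157 0 0 0 0.2" --pt "-0.016 -0.185 0 0 0 0.267"

```text
clock: 5.5
tcp_pos: [0.4394, -0.2685, 0.2057]
orientation: [1.134, 2.925, 0.003]
contact_force: [4.8, 2.7, -2.5]
grip_width: 0.0002
gripper_force: 2.7
```

Call:
apply_moves --pt "-0.008 -0.026 0 0 0 0.067" --pt "-0.014 -0.054 0 0 0 0.133" --pt "-0.016 -0.081 0 0 0 0.2" --pt "-0.016 -0.109 0 0 0 0.267" --pt "-0.013 -0.136 0 0 0 0.333"

```text
clock: 6.12
tcp_pos: [0.4189, -0.2964, 0.2058]
orientation: [1.852, 2.532, 0.004]
contact_force: [5.4, 0.5, -3.0]
grip_width: 0.0003
gripper_force: 2.7
```

```bash
python3 - <<'E'
from h import *
p=r.grab_frame("top");px=p["pixels"].astype(int); m=(px[...,0]>150)&(px[...,1]<60)&(px[...,2]<60); m[:,:300]=0
q=np.argwhere(m)[:,::-1]; W=np.array([atz(p,u,.214)[:2] for u in q]); print(W.mean(0),cv2.minAreaRect(W.astype(np.float32)*1000), W.min(0),W.max(0))
d=W.mean(0)-[.376,-.242]; print(np.degrees(np.arctan2(d[1],d[0])),r.get_obs()["contact_force"])
E
```

```text
[ 0.39297103 -0.29050518] ((393.4059143066406, -290.75543212890625), (15.0861177444458, 28.712600708007812), 19.399507522583008) [ 0.38242371 -0.30555096] [ 0.40280902 -0.27659462]
-70.71603541122938 [ 4.16818565  0.59886579 -1.20034486]
```

Call:
apply_moves --pt "-0.004 -0.027 0 0 0 0.067" --pt "-0.008 -0.045 0 0 0 0.1" --pt "-0.008 -0.055 0 0 0 0.1" --pt "-0.008 -0.06 0 0 0 0.1" --pt "-0.008 -0.06 0 0 0 0.1"

```text
clock: 6.8
tcp_pos: [0.4101, -0.3018, 0.2062]
orientation: [2.031, 2.382, 0.009]
contact_force: [18.4, 2.0, -9.8]
grip_width: 0.0001
gripper_force: 9.3
```

Call:
apply_moves --pt "0 0.1 0 0 0 0" --pt "0 0.16 -0.2 0 0 0" --pt "0 0.16 -0.42 0 0 0" --pt "0 0.16 -0.42 0 0 0"

```text
clock: 7.3
tcp_pos: [0.4442, -0.2988, 0.3142]
orientation: [2.038, 2.379, 0.005]
contact_force: [0.2, 0.0, -1.7]
grip_width: -0.0
gripper_force: 0.0
```

```bash
python3 - <<'E'
from h import *
p=r.grab_frame("top");px=p["pixels"].astype(int); m=(px[...,0]>150)&(px[...,1]<60)&(px[...,2]<60); m[:,:300]=0
q=np.argwhere(m)[:,::-1]; W=np.array([atz(p,u,.214)[:2] for u in q]); print(W.mean(0),cv2.minAreaRect(W.astype(np.float32)*1000))
plan([((.48,-.06,.30),40),((.46,.148,.25),73.3)])
E
```

```text
[ 0.38784623 -0.30463429] ((388.1244812011719, -304.81072998046875), (15.6051025390625, 54.15071487426758), 9.242363929748535)
[0.916, 0.291, 0.046, 0.003, 0.002, -0.346] dist 0.241
[0.689, 0.474, 0.2, 0.0, 0.0, -0.37] dist 0.215
```

Call:
apply_moves --pt "0.916 0.29 0.046 0 0 -0.346" --pt "0.916 0.29 0.046 0 0 -0.346" --pt "0.916 0.29 0.046 0 0 -0.346" --pt "0.916 0.29 0.046 0 0 -0.346" --pt "0.916 0.29 0.046 0 0 -0.346"

```text
clock: 7.98
tcp_pos: [0.4786, -0.0544, 0.2966]
orientation: [-1.316, -2.85, 0.001]
contact_force: [-0.6, -0.9, 0.5]
grip_width: -0.0002
gripper_force: 0.0
```

Call:
apply_moves --pt "0.69 0.474 0.2 0 0 -0.37" --pt "0.69 0.474 0.2 0 0 -0.37" --pt "0.69 0.474 0.2 0 0 -0.37" --pt "0.69 0.474 0.2 0 0 -0.37" --pt "0.69 0.474 0.2 0 0 -0.37"

```text
clock: 8.6
tcp_pos: [0.4584, 0.1499, 0.2467]
orientation: [-0.456, -3.107, 0.003]
contact_force: [1.0, -1.0, 0.6]
grip_width: -0.0002
gripper_force: 0.0
```

```bash
python3 - <<'E'
from h import *
for c in("wrist","scene"):
    p=r.grab_frame(c); save(p,c+"2.png")
    for o in r.outline_of(p,"grid_center")[:1]:
        m=np.argwhere(o["pixels"])[:,::-1]; W=np.array([atz(p,q,.003)[:2] for q in m])
        print(c,"grid",o["conf"],o["rect"],cv2.minAreaRect(W.astype(np.float32)*1000))
plan([((.473,.148,.06),73.3),((.473,.148,.008),73.3)])
E
```

```text
wrist grid 0.55 [291.3, 97.6, 55.3, 140.4] ((471.06292724609375, 147.09796142578125), (61.97823715209961, 178.803466796875), 73.8237075805664)
scene grid 0.85 [299.1, 236.0, 63.2, 33.1] ((471.87371826171875, 148.6392822265625), (60.76759338378906, 175.52127075195312), 74.59037017822266)
[-0.051, 0.018, 0.751, -0.0, 0.0, -0.003] dist 0.188
[0.0, 0.0, 0.208, 0.0, 0.0, 0.0] dist 0.052
```

Call:
apply_moves --pt "-0.05 0.018 0.75 0 0 0" --pt "-0.05 0.018 0.75 0 0 0" --pt "-0.05 0.018 0.75 0 0 0" --pt "-0.05 0.018 0.75 0 0 0"

```text
clock: 9.3
tcp_pos: [0.4693, 0.1473, 0.0567]
orientation: [-0.46, -3.1, 0.011]
contact_force: [-0.6, 0.0, 0.1]
grip_width: -0.0001
gripper_force: 0.0
```

Call:
apply_moves --pt "0 0 0.12 0 0 0" --pt "0 0 0.2 0 0 0" --pt "0 0 0.22 0 0 0" --pt "0 0 0.228 0 0 0" --pt "0 0 0.228 0 0 0"

```text
clock: 9.93
tcp_pos: [0.473, 0.1506, 0.0045]
orientation: [0.457, 3.106, 0.002]
contact_force: [-0.2, -1.0, 0.7]
grip_width: -0.0002
gripper_force: 0.0
```

Call:
apply_moves --pt "0 0 0.006 0 0 0" --pt "0 0 0.012 0 0 0" --pt "0 0 0.018 0 0 0"

```text
clock: 10.3
tcp_pos: [0.4728, 0.1507, 0.0027]
orientation: [-0.459, -3.108, -0.005]
contact_force: [-17.5, -4.8, 74.4]
grip_width: 0.0001
gripper_force: 37.5
```

Call:
apply_moves --pt "0 0 -0.009 0 0 0" --pt "0 0 -0.009 0 0 0"

```text
clock: 10.55
tcp_pos: [0.4731, 0.1507, 0.003]
orientation: [0.458, 3.107, 0.004]
contact_force: [-5.0, -1.7, 24.2]
grip_width: 0.0003
gripper_force: 12.3
```

Call:
apply_moves --pt "-0.04 0.012 0 0 0 0" --pt "-0.08 0.024 0 0 0 0" --pt "-0.12 0.037 0 0 0 0" --pt "-0.16 0.049 0 0 0 0"

```text
clock: 11.05
tcp_pos: [0.5149, 0.1513, 0.0031]
orientation: [0.457, 3.107, 0.004]
contact_force: [-5.4, -0.2, 22.2]
grip_width: 0.0001
gripper_force: 10.8
```

```bash
python3 - <<'E'
from h import *
for c in("scene",):
    p=r.grab_frame(c)
    for o in r.outline_of(p,"grid_center")[:1]:
        m=np.argwhere(o["pixels"])[:,::-1]; W=np.array([atz(p,q,.003)[:2] for q in m])
        print(c,"grid",o["conf"],o["rect"],cv2.minAreaRect(W.astype(np.float32)*1000))
print(r.get_obs()["tcp_pos"])
E
```

```text
scene grid 0.6 [287.8, 242.7, 67.6, 36.9] ((515.3724975585938, 149.1004638671875), (63.549766540527344, 178.1318359375), 73.239990234375)
[0.51666744 0.15131242 0.00305768]
```

Call:
apply_moves --pt "-0.05 0.015 0 0 0 0" --pt "-0.1 0.031 0 0 0 0" --pt "-0.15 0.046 0 0 0 0" --pt "-0.2 0.061 0 0 0 0" --pt "-0.24 0.073 0 0 0 0"

```text
clock: 11.78
tcp_pos: [0.578, 0.1513, 0.0031]
orientation: [0.457, 3.107, 0.003]
contact_force: [-3.9, 0.2, 17.3]
grip_width: 0.0001
gripper_force: 8.6
```

Call:
apply_moves --pt "-0.02 0.006 0 0 0 0" --pt "-0.035 0.011 0 0 0 0" --pt "-0.035 0.011 0 0 0 0"

```text
clock: 12.15
tcp_pos: [0.5875, 0.1514, 0.0031]
orientation: [0.457, 3.105, 0.003]
contact_force: [-1.3, -0.9, 14.3]
grip_width: 0.0002
gripper_force: 7.2
```

Call:
apply_moves --pt "0 0 -0.06 0 0 0" --pt "0 0 -0.2 0 0 0" --pt "0.3 0 -0.4 0 0 0" --pt "0.3 0 -0.4 0 0 0"

```text
clock: 12.65
tcp_pos: [0.5123, 0.1733, 0.1027]
orientation: [0.456, 3.108, 0.002]
contact_force: [0.8, 0.1, -0.2]
grip_width: 0.0002
gripper_force: 0.0
```

```bash
python3 - <<'E'
from h import *
for c in("scene","top","wrist"):
    p=r.grab_frame(c); save(p,c+"3.png")
    for o in r.outline_of(p,"grid_center")[:1]:
        m=np.argwhere(o["pixels"])[:,::-1]; W=np.array([atz(p,q,.003)[:2] for q in m])
        print(c,"grid",o["conf"],o["rect"],cv2.minAreaRect(W.astype(np.float32)*1000))
E
```

```text
scene grid 0.6 [267.1, 256.0, 69.7, 35.4] ((586.7974853515625, 148.6444091796875), (65.54420471191406, 179.61123657226562), 73.27887725830078)
top grid 0.58 [296.8, 146.0, 16.3, 34.9] ((622.3148193359375, 114.19448852539062), (110.39682006835938, 46.86115646362305), 9.418801307678223)
wrist grid 0.88 [274.5, 186.5, 76.8, 177.3] ((585.9979858398438, 147.7021942138672), (62.71512985229492, 179.84669494628906), 73.22982025146484)
```

```bash
python3 - <<'E'
from h import *
plan([((.575,.1512,.03),73.3),((.575,.1512,.0035),73.3),((.5875,.1512,.0022),73.3)])
E
```

```text
[-0.255, -0.01, 0.282, -0.0, 0.0, -0.001] dist 0.095
[0.0, 0.0, 0.106, 0.0, 0.0, 0.0] dist 0.026
[-0.048, 0.014, 0.005, 0.0, 0.0, 0.0] dist 0.013
```

Call:
apply_moves --pt "-0.255 -0.01 0.2 0 0 0" --pt "-0.255 -0.01 0.282 0 0 0" --pt "-0.255 -0.01 0.35 0 0 0" --pt "-0.255 -0.01 0.388 0 0 0" --pt "-0.255 -0.01 0.392 0 0 0"

```text
clock: 13.58
tcp_pos: [0.5742, 0.152, 0.0033]
orientation: [0.457, 3.108, 0.001]
contact_force: [-0.5, -0.1, 0.2]
grip_width: 0.0002
gripper_force: 0.0
```

Call:
apply_moves --pt "0 0 0.005 0 0 0" --pt "-0.01 0.003 0.005 0 0 0" --pt "-0.03 0.009 0.005 0 0 0" --pt "-0.05 0.015 0.005 0 0 0" --pt "-0.05 0.015 0.005 0 0 0"

```text
clock: 14.2
tcp_pos: [0.5883, 0.1527, 0.0032]
orientation: [0.456, 3.106, 0.003]
contact_force: [0.7, 0.4, 5.7]
grip_width: -0.0001
gripper_force: 2.9
```

Call:
apply_moves --pt "0 0 -0.06 0 0 0" --pt "0 0 -0.3 0 0 0" --pt "-0.28 0 -0.44 0 0 0" --pt "-0.28 0 -0.44 0 0 0" --claw 1

```text
clock: 14.7
tcp_pos: [0.6584, 0.1303, 0.1159]
orientation: [0.458, 3.101, 0.003]
contact_force: [0.2, -0.5, -0.3]
grip_width: 0.0724
gripper_force: 0.0
```

```bash
python3 - <<'E'
from h import *
for c in("scene","wrist"):
    p=r.grab_frame(c); save(p,c+"4.png")
    for o in r.outline_of(p,"grid_center")[:1]:
        m=np.argwhere(o["pixels"])[:,::-1]; W=np.array([atz(p,q,.003)[:2] for q in m])
        print(c,"grid",o["conf"],o["rect"],cv2.minAreaRect(W.astype(np.float32)*1000))
    for l in r.landmark_of(p,"grid_center")[:1]+r.landmark_of(p,"grid_end_a")[:2]: print(l["conf"],atz(p,l["point"],.003))
u=np.array([.958,-.286])
E
```

```text
scene grid 0.68 [265.8, 258.5, 67.2, 38.6] ((601.2877807617188, 149.1584014892578), (65.39188385009766, 180.2887420654297), 74.12877655029297)
0.9 [0.60713803 0.16391183 0.003     ]
0.78 [0.5083139  0.17222254 0.003     ]
0.55 [0.6831864 0.1140206 0.003    ]
wrist grid 0.97 [272.6, 0.0, 92.5, 239.1] ((602.5101318359375, 148.88308715820312), (63.913299560546875, 178.89842224121094), 73.81730651855469)
0.97 [0.60278989 0.1487341  0.003     ]
0.84 [0.6882098  0.12450382 0.003     ]
```

View pics/wrist4.png

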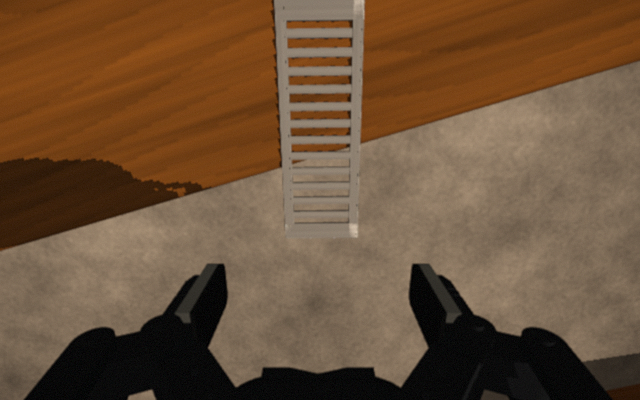

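Call:
apply_moves --pt "0.01 0.009 0.15 0 0 0" --pt "0.01 0.009 0.35 0 0 0" --pt "0.01 0.009 0.5 0 0 0" --pt "0.01 0.009 0.562 0 0 0" --pt "0.01 0.009 0.562 0 0 0"

```text
clock: 15.72
tcp_pos: [0.6519, 0.1344, -0.0296]
orientation: [-0.457, -3.107, 0.001]
contact_force: [-0.5, 0.5, 1.5]
grip_width: 0.0849
gripper_force: 0.0
```

Call:
apply_moves --pt "0 0 0 0 0 0" --pt "0 0 0 0 0 0" --pt "0 0 0 0 0 0" --pt "0 0 0 0 0 0" --pt "0 0 0 0 0 0" --claw 0.6 --newtons 60

```text
clock: 16.35
tcp_pos: [0.6539, 0.1346, -0.0276]
orientation: [0.457, 3.106, 0.002]
contact_force: [0.7, 0.8, 6.5]
grip_width: 0.0601
gripper_force: 63.6
```

Call:
apply_moves --pt "0 0 -0.02 0 0 0" --pt "0 0 -0.06 0 0 0" --pt "0 0 -0.14 0 0 0" --pt "0 0 -0.24 0 0 0" --pt "0 0 -0.36 0 0 0" --claw 0 --newtons 100

```text
clock: 16.98
tcp_pos: [0.6523, 0.1344, 0.0627]
orientation: [-0.457, -3.108, 0.0]
contact_force: [-0.8, -0.2, -1.2]
grip_width: 0.0588
gripper_force: 107.1
```

```bash
python3 - <<'E'
from h import *
p=r.grab_frame("scene"); save(p,"scene5.png"); q=r.grab_frame("wrist"); save(q,"wrist5.png")
o=r.get_obs(); print(o["tcp_pos"],o["grip_width"],o["gripper_force"],o["joints"].round(2),o["contact_force"],o["moment"])
a=cv2.resize(p["pixels"][200:320,210:390],None,fx=2.2,fy=2.2); b=cv2.resize(q["pixels"],(396,264))
save({"pixels":np.hstack([a,b])},"l5.png")
E
```

```text
[0.65535426 0.13468127 0.0656704 ] 0.058663190449558984 107.07466006278992 [-0.57  0.68  0.4   1.72 -0.34  0.81  1.26] [ 0.06435461  0.40413049 -0.55727607] [-0.00119849 -0.09333831  0.00405163]
```

View pics/l5.png

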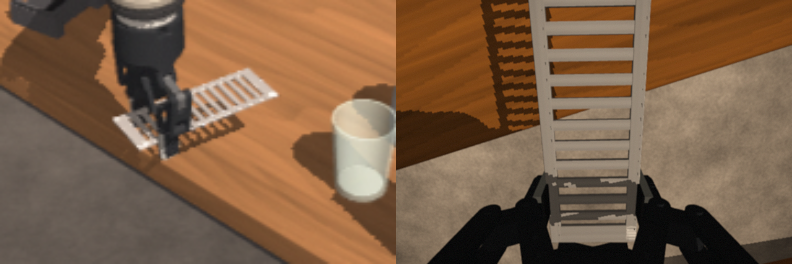

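```bash
python3 - <<'E'
from h import *
plan([((.655,.0,.11),83),((.619,-.205,.085),99.3)])
E
```

```text
[-0.155, -0.516, -0.178, 0.002, 0.004, -0.108] dist 0.142
[0.043, -0.831, 0.1, 0.0, 0.0, -0.181] dist 0.21
```

Call:
apply_moves --pt "-0.03 -0.12 -0.1 0 0 -0.03" --pt "-0.08 -0.27 -0.178 0 0 -0.06" --pt "-0.12 -0.4 -0.178 0 0 -0.09" --pt "-0.155 -0.516 -0.178 0 0 -0.108"

```text
clock: 17.58
tcp_pos: [0.6522, -0.0018, 0.1057]
orientation: [0.191, 3.136, -0.0]
contact_force: [0.3, -0.4, -1.6]
grip_width: 0.0589
gripper_force: 107.4
```

Call:
apply_moves --pt "0.01 -0.2 0.03 0 0 -0.04" --pt "0.02 -0.4 0.06 0 0 -0.09" --pt "0.03 -0.6 0.1 0 0 -0.14" --pt "0.043 -0.77 0.1 0 0 -0.181" --pt "0.043 -0.831 0.1 0 0 -0.181"

```text
clock: 18.2
tcp_pos: [0.6147, -0.2093, 0.0804]
orientation: [0.246, -3.131, 0.002]
contact_force: [-0.1, 0.1, -1.6]
grip_width: 0.0586
gripper_force: 107.4
```

```bash
cat > g.py <<'E'
from h import *
from scipy.optimize import least_squares
p=r.grab_frame("wrist"); save(p,"wrist6.png"); s=r.grab_frame("scene"); save(s,"scene6.png"); t=r.grab_frame("top"); save(t,"top6.png")
o=r.get_obs(); M=R.from_rotvec(o["orientation"]).as_matrix(); T=o["tcp_pos"]; print(T,M.round(3).tolist(),o["grip_width"])
mk=r.outline_of(p,"grid_center")
m=mk[0]["pixels"]; print(mk[0]["conf"],mk[0]["rect"])
rows=[v for v in range(2,int(mk[0]["rect"][1]+mk[0]["rect"][3])-60,4) if m[v].sum()>30]
obs=[(v,np.flatnonzero(m[v])[0]-.5,np.flatnonzero(m[v])[-1]+.5) for v in rows]
u0=-M[:,0];v0=M[:,1]; print("u0",u0)
def edges(x):  # lateral, height above tcp, pitch, yaw about tool z at the pads
    Q=R.from_rotvec(M@np.array([0,x[2],x[3]])).as_matrix()
    u=Q@u0; v=Q@v0; c=T+v0*x[0]-M[:,2]*x[1]; out=[]
    for vv,l,rr in obs:
        for sgn in(-1,1):
            # edge line point on this row
            P=[proj(p,c+sgn*.031*v+k*u) for k in(-.02,-.12)]
            a=(vv-P[0][1])/(P[1][1]-P[0][1]); out.append(P[0][0]+a*(P[1][0]-P[0][0]))
    out=np.array(out).reshape(-1,2); out.sort(axis=1)
    return (out-np.array([(l,rr) for _,l,rr in obs])).ravel()
f=least_squares(edges,[0,.028,0,0],loss="soft_l1"); print("lat,h,pitch,yaw",f.x.round(4),"rms",np.sqrt((f.fun**2).mean()))
for n,q in(("scene",s),("wrist",p),("top",t)):
  for th in("grid_center","grid_end_a"):
    for l in r.landmark_of(q,th)[:2]:
        X=atz(q,l["point"],T[2]+f.x[1]); print(n,th,round(l["conf"],2),"tool:",(M.T@(X-T)).round(4))
for n,q in(("wrist",p),("scene",s),("top",t)):
  for th,z in(("tray_seat",.0335),("tray_front",.032),("spout_mouth",.13)):
    for l in r.landmark_of(q,th)[:1]: print(n,th,round(l["conf"],2),atz(q,l["point"],z).round(4))
E
python3 g.py
```

```text
[ 0.61649423 -0.20485935  0.08038407] [[-0.987, -0.16, -0.0], [-0.16, 0.987, 0.001], [0.0, 0.001, -1.0]] 0.058350184088223955
0.77 [213.8, 0.0, 196.6, 365.9]
u0 [ 9.87124372e-01  1.59954592e-01 -5.35296179e-05]
lat,h,pitch,yaw [-0.0043  0.0278  0.001  -0.0104] rms 0.9852499105113459
scene grid_center 0.76 tool: [ 0.0656 -0.0131 -0.0278]
scene grid_end_a 0.8 tool: [ 0.149  -0.0198 -0.0278]
scene grid_end_a 0.56 tool: [-0.0259 -0.0148 -0.0278]
wrist grid_center 0.85 tool: [ 0.0569 -0.0052 -0.0278]
wrist grid_end_a 0.78 tool: [-0.0351 -0.0035 -0.0278]
top grid_center 0.53 tool: [ 0.0586  0.0105 -0.0278]
top grid_end_a 0.43 tool: [-0.0249 -0.0021 -0.0278]
wrist tray_front 0.58 [ 0.5362 -0.221   0.032 ]
scene tray_seat 0.82 [ 0.4332 -0.241   0.0335]
scene tray_front 0.84 [ 0.5463 -0.2149  0.032 ]
scene spout_mouth 0.6 [ 0.3927 -0.2662  0.13  ]
top tray_seat 0.53 [0.3783 0.3134 0.0335]
top spout_mouth 0.5 [ 0.4033 -0.3494  0.13  ]
```

View pics/wrist6.png

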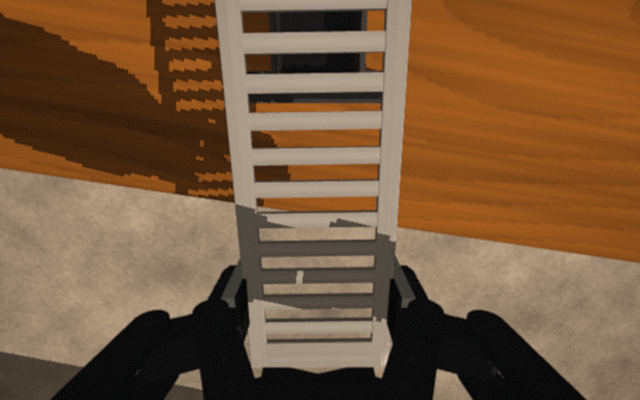

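```bash
cat > fit.py <<'E'
from h import *
from scipy.optimize import differential_evolution
cams={"top":r.grab_frame("top"),"scene":r.grab_frame("scene")}
roi={"top":(165,214,392,437),"scene":(165,222,205,270)}; F=4
D={}
for c,(a,b,l,q) in roi.items():
    im=cv2.imread(f"pics/{c}0.png").astype(int)[a:b,l:q]; mk=((im.max(2)-im.min(2)<28)&(im.max(2)<125)).astype(np.uint8)
    D[c]=cv2.resize(mk*255,None,fx=F,fy=F,interpolation=cv2.INTER_LINEAR)>127
def ren(c,x):
    a,b,l,q=roi[c]; m=np.zeros(((b-a)*F,(q-l)*F),np.uint8); C,S=np.cos(x[2]),np.sin(x[2])
    for s0,s1,w,h in((84,100,42,42),(9,84,26,32),(-100,9,42,42)):
        P=[]
        for s in(s0,s1):
            for t in(-w,w):
                for z in(0,h):
                    e=proj(cams[c],(x[0]+(C*s-S*t)/1e3,x[1]+(S*s+C*t)/1e3,z/1e3)); P.append(((e[0]-l+.5)*F,(e[1]-a+.5)*F))
        cv2.fillConvexPoly(m,cv2.convexHull(np.array(P,np.float32)).round().astype(np.int32),1)
    return m>0
for cs in(("top",),("scene",),("top","scene")):
    f=differential_evolution(lambda x:sum((ren(c,x)^D[c]).sum() for c in cs),[(.415,.455),(-.25,-.215),(.1,.23)],seed=1,maxiter=60,popsize=12)
    print(cs,f.x.round(4),f.fun,[int(D[c].sum()) for c in cs])
v=[]
for c in D:
    m=ren(c,f.x); v.append(cv2.resize(np.dstack([m*255,D[c]*255,D[c]*0]).astype(np.uint8),(380,300)))
save({"pixels":np.hstack(v)},"fit.png")
E
python3 fit.py
```

```text
('top',) [ 0.4372 -0.2365  0.1555] 603.0 [12511]
('scene',) [ 0.4352 -0.2403  0.1706] 3844.0 [23041]
('top', 'scene') [ 0.4364 -0.2379  0.172 ] 4747.0 [12511, 23041]
```

View pics/fit.png

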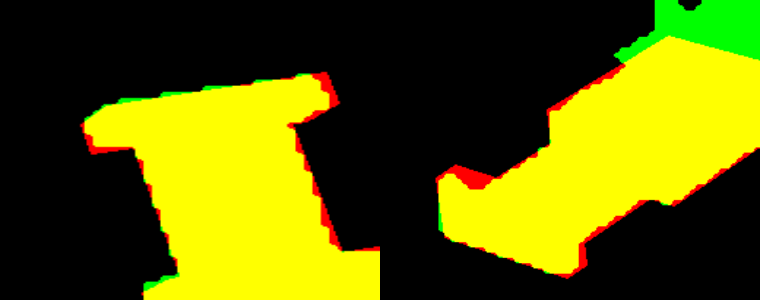

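```bash
python3 - <<'E'
from h import *
for i in range(3):print(r.get_obs()["tcp_pos"])
plan([((.4913,-.2272,.062),99.2)])
E
```

```text
[ 0.61650983 -0.20522667  0.08053251]
[ 0.61650983 -0.20522667  0.08053251]
[ 0.61650983 -0.20522667  0.08053251]
[0.508, -0.006, 0.074, 0.0, -0.0, 0.001] dist 0.128
```

Call:
apply_moves --pt "0.03 0 0.04 0 0 0" --pt "0.1 0 0.074 0 0 0" --pt "0.2 -0.002 0.074 0 0 0" --pt "0.3 -0.004 0.074 0 0 0" --pt "0.4 -0.005 0.074 0 0 0"

```text
clock: 19.88
tcp_pos: [0.5163, -0.2227, 0.0614]
orientation: [0.254, -3.13, -0.0]
contact_force: [0.1, -0.1, -2.0]
grip_width: 0.0588
gripper_force: 107.4
```

Call:
apply_moves --pt "0.06 -0.001 0 0 0 0" --pt "0.1 -0.001 0 0 0 0" --pt "0.108 -0.001 0 0 0 0" --pt "0.108 -0.001 0 0 0 0"

```text
clock: 20.38
tcp_pos: [0.4922, -0.227, 0.0621]
orientation: [-0.255, 3.13, -0.0]
contact_force: [0.3, 1.0, -2.1]
grip_width: 0.0582
gripper_force: 107.4
```

```bash
python3 - <<'E'
from h import *
w=r.grab_frame("wrist"); s=r.grab_frame("scene"); t=r.grab_frame("top")
o=r.get_obs(); T=o["tcp_pos"]; M=R.from_rotvec(o["orientation"]).as_matrix(); print(T,o["contact_force"],M[:,1])
z=T[2]+.029
for n,q in(("scene",s),("top",t),("wrist",w)):
    for oo in r.outline_of(q,"grid_center")[:1]:
        mm=np.argwhere(oo["pixels"])[:,::-1]; W=np.array([atz(q,u,z) for u in mm]); L=(W-T)@M
        print(n,oo["conf"],"tool extent",np.percentile(L,[.5,99.5],axis=0).round(4)[:,:2].tolist())
    for l in r.landmark_of(q,"grid_end_a")[:2]: print(n,round(l["conf"],2),((atz(q,l["point"],z)-T)@M).round(4))
save({"pixels":np.hstack([cv2.resize(w["pixels"],(400,280)),cv2.resize(s["pixels"][120:225,190:340],(400,280),interpolation=cv2.INTER_CUBIC)])},"l7.png")
E
```

```text
[ 0.49220804 -0.22687585  0.06206015] [ 0.23460199 -0.07996103 -2.31034681] [-1.62052523e-01  9.86782125e-01 -1.35543578e-04]
scene 0.55 tool extent [[-0.0377, -0.0313], [0.1424, 0.0356]]
scene 0.55 [-0.0205 -0.0175 -0.029 ]
scene 0.52 [ 0.1434  0.0004 -0.0291]
top 0.68 tool extent [[-0.0326, -0.0259], [0.0574, 0.0311]]
top 0.75 [-0.0304  0.0082 -0.029 ]
top 0.65 [ 0.0369  0.5386 -0.0291]
wrist 0.98 tool extent [[-0.0355, -0.0312], [0.0597, 0.03]]
wrist 0.8 [-0.0353  0.0003 -0.029 ]
```

View pics/l7.png

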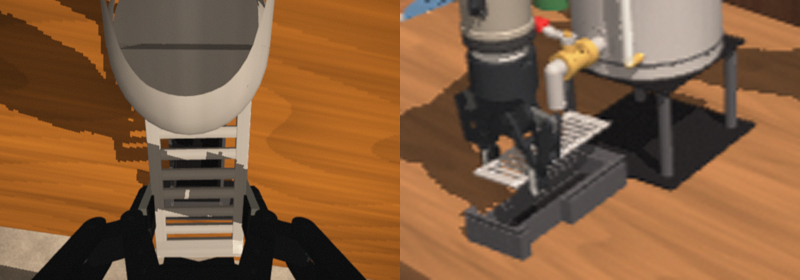

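Call:
apply_moves --pt "0.004 0 0.05 0 0 0" --pt "0.005 0 0.1 0 0 0" --pt "0.005 0 0.14 0 0 0" --pt "0.005 0 0.17 0 0 0" --pt "0.005 0 0.188 0 0 0"

```text
clock: 21.45
tcp_pos: [0.49, -0.2273, 0.0144]
orientation: [0.254, -3.131, -0.0]
contact_force: [-0.7, -0.0, -1.2]
grip_width: 0.0586
gripper_force: 107.4
```

Call:
apply_moves --pt "0 0 0.008 0 0 0" --pt "0 0 0.014 0 0 0" --pt "0 0 0.02 0 0 0"

```text
clock: 21.82
tcp_pos: [0.4904, -0.2274, 0.0102]
orientation: [-0.254, 3.131, -0.0]
contact_force: [0.5, 0.1, -1.6]
grip_width: 0.0586
gripper_force: 107.4
```

Call:
apply_moves --pt "0 0 0.005 0 0 0" --pt "0 0 0.01 0 0 0" --pt "0 0 0.01 0 0 0"

```text
clock: 22.2
tcp_pos: [0.4902, -0.2273, 0.0075]
orientation: [0.254, -3.131, -0.0]
contact_force: [0.3, 0.2, -2.0]
grip_width: 0.059
gripper_force: 107.4
```

Call:
apply_moves --pt "0 0 0.004 0 0 0" --pt "0 0 0.008 0 0 0" --pt "0 0 0.008 0 0 0"

```text
clock: 22.58
tcp_pos: [0.4903, -0.2273, 0.0058]
orientation: [-0.254, 3.131, 0.0]
contact_force: [-0.8, 0.7, 3.6]
grip_width: 0.0583
gripper_force: 107.6
```

Call:
apply_moves --pt "0 0 0.002 0 0 0" --pt "0 0 0.002 0 0 0" --pt "0 0 0.002 0 0 0" --pt "0 0 0.002 0 0 0" --claw 1

```text
clock: 23.08
tcp_pos: [0.4902, -0.2273, 0.005]
orientation: [0.254, -3.131, 0.0]
contact_force: [-0.1, 0.3, -0.6]
grip_width: 0.0851
gripper_force: 0.0
```

Call:
apply_moves --pt "0 0 -0.05 0 0 0" --pt "0 0 -0.15 0 0 0" --pt "0 0 -0.3 0 0 0" --pt "-0.2 0 -0.4 0 0 0" --pt "-0.4 0 -0.45 0 0 0"

```text
clock: 23.7
tcp_pos: [0.5907, -0.2117, 0.1207]
orientation: [-0.252, 3.128, -0.002]
contact_force: [1.6, -0.3, -0.0]
grip_width: 0.0852
gripper_force: 0.0
```

Call:
apply_moves --pt "-0.15 0.1 -0.2 0 0 0" --pt "-0.3 0.3 -0.4 0 0 0" --pt "-0.3 0.5 -0.5 0 0 0" --pt "-0.3 0.5 -0.5 0 0 0"

```text
clock: 24.2
tcp_pos: [0.6444, -0.0704, 0.2458]
orientation: [-0.264, 3.126, 0.003]
contact_force: [-0.4, -0.5, -0.5]
grip_width: 0.0852
gripper_force: 0.0
```

```bash
python3 - <<'E'
from h import *
s=r.grab_frame("scene"); t=r.grab_frame("top")
print(r.get_obs()["tcp_pos"])
for n,q in(("scene",s),("top",t)):
    for oo in r.outline_of(q,"grid_center")[:1]:
        mm=np.argwhere(oo["pixels"])[:,::-1]; W=np.array([atz(q,u,.035)[:2] for u in mm]); print(n,oo["conf"],cv2.minAreaRect(W.astype(np.float32)*1000))
save({"pixels":np.hstack([cv2.resize(t["pixels"][165:265,385:475],(360,400),interpolation=cv2.INTER_CUBIC),cv2.resize(s["pixels"][120:225,190:305],(438,400),interpolation=cv2.INTER_CUBIC)])},"l8.png")
E
```

```text
[ 0.64314253 -0.0739619   0.24397234]
scene 0.87 ((438.1282043457031, -237.5421905517578), (182.24484252929688, 62.8093376159668), 11.814947128295898)
```

View pics/l8.png

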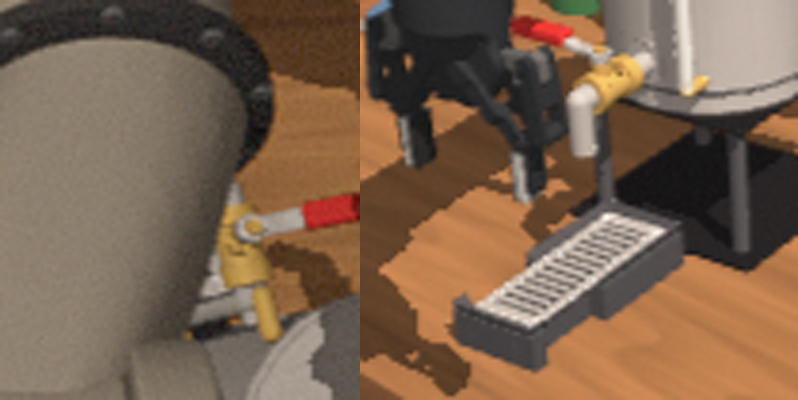

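```bash
python3 -c "
from bench import r
print(r.hand_in())"
```

```text
the job is handed in; nothing more can be done
None
```

The job is handed in at about 24 s on the robot's clock. The tap lever was pushed against its stop with about 18 N, and the last camera check shows the drip grid lying flat inside the tray rim. The arm stayed clear of the carton, pitcher and tumbler throughout, and the verdict was not reported back.

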